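# Set the extractor lever to full speed and start it

## Robot

A 6-joint arm with a two-finger parallel gripper is mounted at the origin on a cart in front of the work surface, level with it; the furniture and walls round the work are solid. World frame = base frame: x ahead of the robot, y to its left, z up, the work surface at z = 0. Lengths are in mm, angles in rad, forces in N, time in s.
With the tool pointing down it reaches from about 350 to 975 mm from the base axis. Payload 4.9 kg.
Tool frame: the origin (TCP) lies midway between the tips of the shut fingers; the grasp point (between the pads) lies 19 mm behind it; z points along the fingers, y is the direction in which the jaws open and shut (so a half turn about z gives the same grasp; the last joint's range is limited). The gripper opens to 85 mm and grips with 20 to 120 N. Pads are 22 mm wide; open, the fingers measure 114 mm over their backs; the gripper's body (76 mm by 85 mm) begins 54 mm behind the grasp point. The pads swing forward as they close: fully open they stand 13 mm farther back than shut.
Start: joints at [1.13, 0.053, 1.613, -0, 1.476, -0.119], TCP at [197.661, 592.901, 231.304] pointing down, gripper open.
Joint ranges: [-3.01, 3.01], [-1.01, 2.22], [0.06, 2.58], [-1.02, 4.17], [0.09, 2.62], [-3.14, 3.14]. Speed limits (rad/s): [2.57, 2.57, 3.14, 3.14, 3.14, 3.14].

## Interface

Orientations are given as a unit quaternion [w, x, y, z].
In Python, from rig import manip gives the robot as it stands. Calls block until the motion is done:
- manip.move_ptp(position, orientation): joint-space move of the TCP to a pose.
- manip.movel(position, orientation=None, feed=150, contact_N=None): straight line of the TCP; orientation=None keeps the orientation; feed is the mean speed in mm/s. With contact_N (N) it stops when the force on the tool has changed by that much, and returns True; else False.
- manip.set_joints(angles): joint-space move.
- manip.gripper_to(opening, f_grip=None): finger opening in mm; f_grip is the grip in N (None keeps the last); returns when the fingers have stopped.
- manip.sleep(seconds).
- manip.ik(position, orientation): joint angles nearest the present ones, or None.
- manip.capture(name): name is "side" or "top" or "wrist"; returns (picture, depth): 480x640x3 uint8, blue, green, red; 480x640 float32, mm along the optical axis (not along the pixel's ray), 0 where there is no reading.
- manip.calibration(name): a dict with "mtx" (3x3 intrinsics, pixels), "pose" (4x4, takes a point from camera to world coordinates). Camera axes: x right, y down, z forward; pixel columns grow to the right and rows downward; lengths in mm; the calibration is good to about 2 mm. The wrist camera is an equidistant fisheye: a pixel r from the principal point sees the ray r / f radians off the axis. A picture is of the moment at which its call begins: read the wrist's pose just before it. calibration takes no time and is no camera call; for the wrist camera it gives the pose at the moment of the call.
A pose or a line that the arm cannot do raises manip.Unreachable and nothing moves.
- manip.job_done(): hands the job in, once; it reports no verdict.
Trained networks look in the newest picture that a camera, given by its name, has taken for a name from the list of things; names that differ only in an ending like _2 or _b are one class to them, and where a whole thing is asked for, a point or a joint stands for the part that bears it (a point fixed in the world has none). Each returns a list of dicts, best first, with "conf" (0 to 1); they miss things now and then, are a little off and sometimes report something else, mostly with a low value. They report only what shows in the picture. A call takes as long as a camera call.
- manip.find_in(camera, thing): "centre" ([x, y, z] in mm, in world coordinates, good to about 4 mm: the middle of the surface that is visible of it).
- manip.outline_of(camera, thing): "mask" (480x640 bool, what is visible of it).
Readings, each from a call of its own:
- manip.current_clock(): time.
- manip.current_q(): joint angles.
- manip.current_dq(): joint speeds.
- manip.current_joint_efforts(): joint torques, N m.
- manip.current_tool_pos(): TCP position.
- manip.current_orientation(): TCP orientation.
- manip.current_force(): force on the tool from outside, world axes, zero at the start.
- manip.current_ft_torque(): the same for the moment, N m.
- manip.current_opening(): finger opening in mm.
Only numpy, scipy, OpenCV 4.12 (cv2) and the standard library are available. Lean on these libraries where they do the work, as an engineer would, in place of code of your own. Each camera call takes 0.05 s, during which the arm holds its last target.

## Task

Start the fume extractor at full speed: on the console whose lever ends in a crossbar, push the lever from off, past the half-speed notch and on to the far stop so that it stays there; then, not before, press that console's round button fully down and let it come up again. Push with the fingertips, nothing needs gripping: do not lift or tip the console or shove it about the bench. Leave the other console with the ball-ended lever, and all the loose things round about, as they are.

Things in the scene. Friction and masses are not known exactly. Their poses are not given: they have to be found in the camera images.
- bar_console: The console to operate: grey box 110 (its x) x 150 (its y) mm, deck 60 mm high, about 3 kg, loose on rubber feet. Origin: centre of underside; x to its back, y to its left, z up. Lever pivot at (15, 0, 45) mm, axis along x; behind it (x = 26 to 29 mm) a steel index disc rises 25 mm above the deck. Button on a boss at (-22, -45) mm. Its lever ends in a black crossbar.
- bar_lever (a joint): angle of the crossbar lever, rad: 0 = off (leaning 0.5 rad to its console's -y), 0.5 = half-speed notch (upright), 1.0 = far stop, full speed (leaning 0.5 rad to +y). Spring humps at 0.25 and 0.75: past one the lever snaps on to the next place, short of it it goes back. Takes 3 to 8 N at the top.
- bar_lever_top (a point): centre of the black crossbar on the lever's end (moves with it): 16 mm thick, 40 mm long along the console's x, 110 mm from the pivot; 142 mm above the bench at off and at the far stop, 155 mm when upright. The stem below is 10 mm thick, its collar (12 to 24 mm below the centre) 15 mm.
- bar_button (a joint): travel of the button on the crossbar console, m: 0 = up, 0.006 = fully down (about 5 N, springs back). Counts as pressed beyond 0.0045.
- bar_button_top (a point): centre of the top of that button: round, 20 mm wide, 97 mm above the bench, pressed straight down
- ball_console: The other console, to be left alone: grey box 110 (its x) x 150 (its y) mm, deck 60 mm high, about 3 kg, loose on rubber feet. Origin: centre of underside; x to its back, y to its left, z up. Lever pivot at (15, 0, 45) mm, axis along x; behind it (x = 26 to 29 mm) a steel index disc rises 25 mm above the deck. Button on a boss at (-22, -45) mm. Its lever ends in a black ball, 30 mm wide, 110 mm from the pivot; it stands at its half-speed notch.
- ball_lever (a joint): angle of the ball-ended lever, rad: 0 = off (leaning 0.5 rad to its console's -y), 0.5 = half-speed notch (upright), 1.0 = far stop, full speed (leaning 0.5 rad to +y). Spring humps at 0.25 and 0.75: past one the lever snaps on to the next place, short of it it goes back. Takes 3 to 8 N at the top.
- ball_button (a joint): travel of the button on the ball-lever console, m: 0 = up, 0.006 = down
- solder_spool: bystander: white spool of solder, 52 mm wide, 50 mm tall, upright; origin under its centre
- glue_pot: bystander: brown pot with white lid, 36 mm wide, 60 mm tall; origin under its centre
- mouse: bystander: black computer mouse 110x62x37 mm; origin under its centre
- cutters: bystander: side cutters with red handles, 150x44x11 mm; origin under the centre
- tape_roll: bystander: roll of beige tape, 92 mm wide, 24 mm high; origin under its centre
- heat_sink: bystander: finned heat sink 50x50x21 mm; origin under its centre
- pen_cup: bystander: cup with a pen, 60 mm wide, 145 mm tall with the pen; origin under its centre
- flux_jar: bystander: pale jar, 54 mm wide, 80 mm tall; origin under its centre

How it is judged:
By the outcome, as a careful person would: the job done as asked, in the order asked, and still so for the second after the job is handed in, with the robot touching nothing.
It also fails if it takes over 45 s, if anything falls off the work surface, if the arm or the gripper's body presses on something with over 40 N, if the wrist force passes 120 N, or if a joint passes its speed limit or range.

## Working session

There is one attempt and no reset: what is moved stays moved. The work goes in short steps, each a Python script; the robot and the scene stay as the last script left them, time stands still between calls to the robot, and variables do not carry over. Pictures are saved under pics/ and viewed, and the job is handed in when it is done.

```bash
mkdir -p pics; cat > a.py <<'E'
from rig import manip
import cv2
for c in("side","top","wrist"):
    p,d=manip.capture(c); cv2.imwrite(f"pics/{c}0.png",p)
    for t in("bar_console","bar_lever_top","bar_button_top","ball_console"):
        r=manip.find_in(c,t)
        print(c,t,[([round(float(v)) for v in k["centre"]],round(k["conf"],2)) for k in r[:3]])
print(manip.current_clock())
E
python3 a.py
```

```text
side bar_console [([505, 25, 62], 0.86)]
side bar_lever_top [([517, -13, 129], 0.58)]
side bar_button_top []
side ball_console [([509, 320, 60], 0.87)]
top bar_console [([496, 22, 64], 0.65)]
top bar_lever_top [([513, -18, 146], 0.79)]
top bar_button_top [([484, -23, 96], 0.51)]
top ball_console [([490, 276, 58], 0.95), ([483, -23, 98], 0.17)]
wrist bar_console [([450, -49, 50], 0.47)]
wrist bar_lever_top []
wrist bar_button_top []
wrist ball_console [([454, 256, 64], 0.55)]
0.75
```

View pics/side0.png

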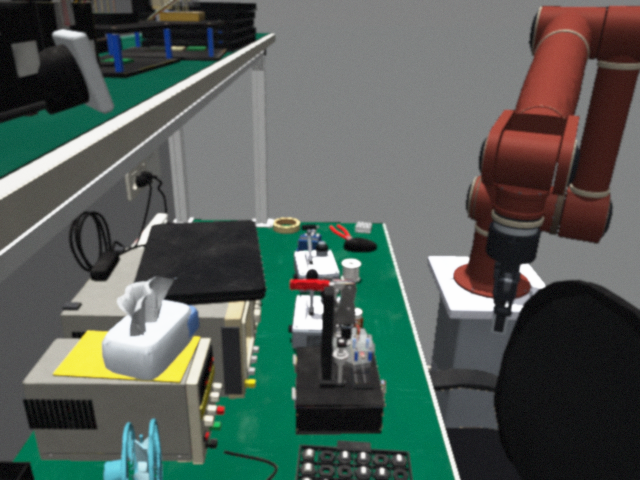

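View pics/top0.png

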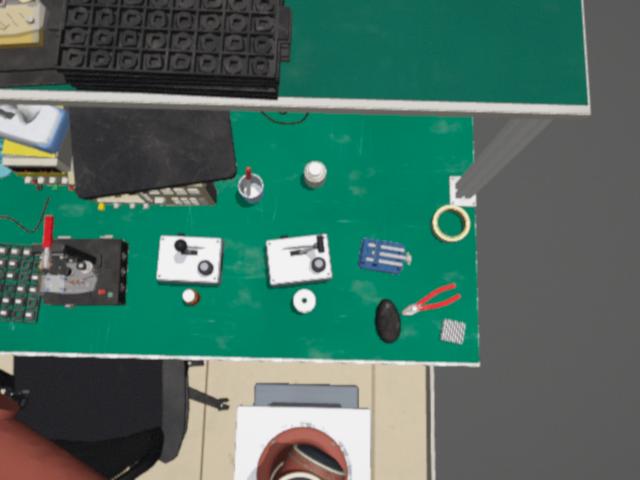

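View pics/wrist0.png

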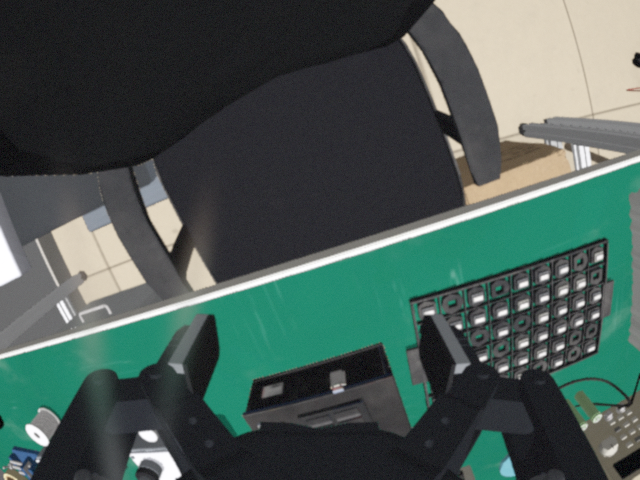

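```bash
cat > b.py <<'E'
from rig import manip
import cv2,numpy as np
np.set_printoptions(precision=2,suppress=True)
print(manip.current_orientation(),manip.calibration("wrist")["pose"],manip.calibration("wrist")["mtx"])
o=manip.current_orientation()
manip.movel([170,400,330],feed=250)
q=list(manip.current_q()); q[0]=0.0
manip.set_joints(q)
manip.gripper_to(0)
print(manip.current_tool_pos(),manip.current_orientation(),manip.current_opening())
print(manip.calibration("wrist")["pose"])
p,d=manip.capture("wrist"); cv2.imwrite("pics/w1.png",p)
for t in("bar_console","bar_lever_top","bar_button_top","ball_console","solder_spool"):
        r=manip.find_in("wrist",t)
        print(t,[([round(float(v)) for v in k["centre"]],round(k["conf"],2)) for k in r[:3]])
print(manip.current_clock())
E
python3 b.py
```

```text
[ 0.    0.16  0.99 -0.  ] [[  0.32   0.9    0.31 120.25]
 [  0.95  -0.3   -0.1  618.16]
 [ -0.     0.32  -0.95 373.95]
 [  0.     0.     0.     1.  ]] [[371.65   0.   318.79]
 [  0.   371.65 244.3 ]
 [  0.     0.     1.  ]]
[428.44  74.19 329.3 ] [-0.    0.61  0.79 -0.  ] 0.14510971995809005
[[  0.97   0.24   0.08 409.25]
 [  0.25  -0.92  -0.31 153.59]
 [ -0.     0.32  -0.95 471.94]
 [  0.     0.     0.     1.  ]]
bar_console [([498, 27, 61], 0.91)]
bar_lever_top [([515, -22, 140], 0.61), ([684, 145, 55], 0.38)]
bar_button_top [([482, -28, 98], 0.56), ([400, 273, 59], 0.47)]
ball_console [([496, 269, 62], 0.87)]
solder_spool [([399, 10, 46], 0.64)]
4.375
```

View pics/w1.png

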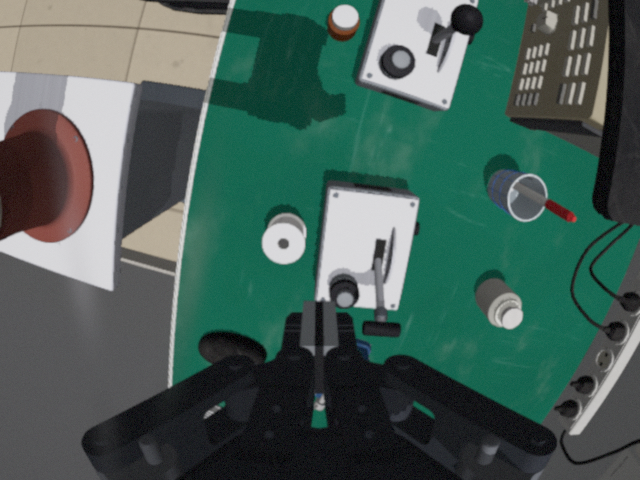

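```bash
cat > h.py <<'E'
import numpy as np
def ray(u,v,c,fish=True):
    K,P=c["mtx"],c["pose"]
    x=(u-K[0][2])/K[0][0]; y=(v-K[1][2])/K[1][1]
    r=np.hypot(x,y)
    d=np.array([x/r*np.sin(r),y/r*np.sin(r),np.cos(r)]) if fish else np.array([x,y,1.])
    return np.array(P)[:3,3],np.array(P)[:3,:3]@d
def onz(u,v,z,c,fish=True):
    o,d=ray(u,v,c,fish); return o+d*(z-o[2])/d[2]
E
python3 - <<'E'
import cv2
p=cv2.imread("pics/w1.png")[170:350,290:440]
cv2.imwrite("pics/w1z.png",cv2.resize(p,None,fx=3.3,fy=3.3,interpolation=cv2.INTER_CUBIC))
p=cv2.imread("pics/top0.png")[225:300,255:345]
cv2.imwrite("pics/t0z.png",cv2.resize(p,None,fx=6,fy=6,interpolation=cv2.INTER_CUBIC))
E
```

```text
(no output)
```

View pics/w1z.png

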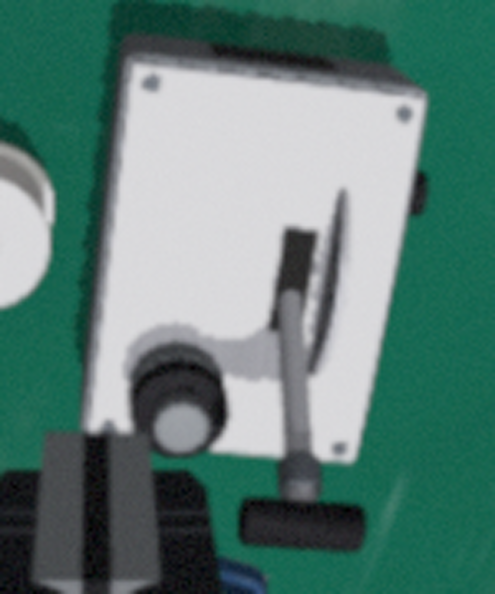

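View pics/t0z.png

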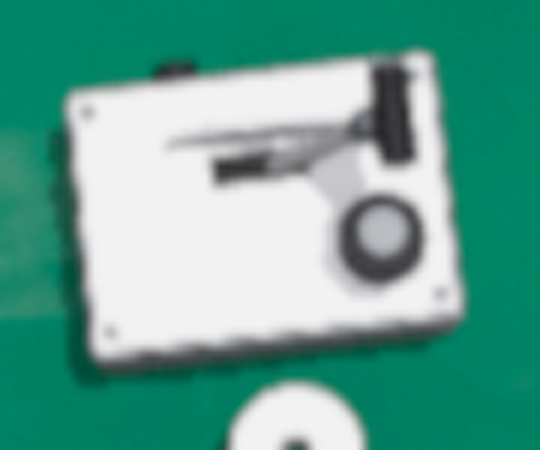

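```bash
cat > c.py <<'E'
from rig import manip
import numpy as np
from h import *
np.set_printoptions(precision=1,suppress=True)
w=manip.calibration("wrist");t=manip.calibration("top")
W=dict(BL=(425,97,60),FL=(128,60,60),BR=(355,462,60),but=(182,427,97),bar=(303,522,145))
T=dict(BL=(68,92,60),FL=(95,358,60),BR=(432,55,60),FR=(463,316,60),but=(381,233,97),bar=(394,114,145))
R={}
for k,(u,v,z) in W.items(): R['w'+k]=onz(u/3.3+290,v/3.3+170,z,w)
for k,(u,v,z) in T.items(): R['t'+k]=onz(u/6+255,v/6+225,z,t,False)
for k in R: print(k,R[k])
for k in("but","bar","BL"):
    o1,d1=ray(W[k][0]/3.3+290,W[k][1]/3.3+170,w);o2,d2=ray(T[k][0]/6+255,T[k][1]/6+225,t,False)
    s=np.linalg.lstsq(np.c_[d1,-d2],o2-o1,rcond=None)[0]; print(k,o1+s[0]*d1,o2+s[1]*d2)
# pose fit (model: console pts)
M=dict(BL=(55,75),FL=(55*-1,75),BR=(55,-75),FR=(-55,-75),but=(-22,-45),bar=(15,-52.7))
for s in"wt":
    ks=[k for k in M if s+k in R]
    A=np.array([M[k] for k in ks],float);B=np.array([R[s+k][:2] for k in ks])
    a=A-A.mean(0);b=B-B.mean(0)
    th=np.arctan2((a[:,0]*b[:,1]-a[:,1]*b[:,0]).sum(),(a*b).sum());C=np.array([[np.cos(th),-np.sin(th)],[np.sin(th),np.cos(th)]])
    o=B.mean(0)-C@A.mean(0);print(s,th,o,'\n',B-(A@C.T+o))
E
python3 c.py
```

```text
wBL [542.   99.4  60. ]
wFL [438.   84.6  60. ]
wBR [563.6 -43.5  60. ]
wbut [486.  -26.8  97. ]
wbar [522.8 -27.2 145. ]
tBL [539.5 100.6  60. ]
tFL [432.8  85.4  60. ]
tBR [558.7 -45.1  60. ]
tFR [453.4 -59.8  60. ]
tbut [480.4 -26.1  97. ]
tbar [518.8 -29.5 145. ]
but [485.4 -25.4  99.9] [480.1 -26.1  99.1]
bar [523.4 -28.2 143.1] [519.3 -29.5 142.4]
BL [539.  100.6  69.4] [537.8  99.9  69.1]
w 0.14710855618918353 [500.3  20.4] 
 [[-1.7 -3.2]
 [ 3.1 -1.9]
 [-2.1  2.2]
 [ 0.8  0.5]
 [-0.1  2.4]]
t 0.13776834877705008 [496.2  20.5] 
 [[-0.9 -1.8]
 [ 1.4 -1.8]
 [-2.3  1.1]
 [ 1.4  1.5]
 [-0.2  0.9]
 [ 0.6  0.1]]
```

```bash
cat >> h.py <<'E'
TH=.14;O=np.array([498.,20.5]);Q=[0,np.cos(np.pi/4+TH/2),np.sin(np.pi/4+TH/2),0]
def P(x,y,z):
    c,s=np.cos(TH),np.sin(TH); return [O[0]+c*x-s*y,O[1]+s*x+c*y,z]
E
cat > d.py <<'E'
from rig import manip
from h import *
import cv2
np.set_printoptions(precision=1,suppress=True)
manip.move_ptp(P(15,-98,260),Q)
manip.movel(P(15,-98,139),feed=150)
f0=np.array(manip.current_force())
for y in (-80,-60,-40,-20,0,24):
    r=manip.movel(P(15,y,139),feed=60,contact_N=16)
    print(y,r,np.array(manip.current_tool_pos()),np.array(manip.current_force())-f0)
    if r: break
p,d=manip.capture("wrist"); cv2.imwrite("pics/w2.png",p)
p,d=manip.capture("top"); cv2.imwrite("pics/t2.png",cv2.resize(p[200:320,220:380],None,fx=5,fy=5))
print(manip.current_clock())
E
python3 d.py
```

```text
-80 False [524.  -56.2 139.2] [-0.1 -1.2 -0.5]
-60 False [521.6 -36.8 139.4] [ 1.2 -3.6  2.6]
-40 False [517.7 -16.4 138.1] [ 0.5 -2.  -0.3]
-20 False [515.6   3.2 139. ] [-0.6 -1.2 -0.6]
0 False [512.7  23.2 138.9] [-0.4 -0.9 -0.5]
24 False [509.4  46.8 139. ] [-1.3 -1.4  0.4]
9.15
```

View pics/w2.png

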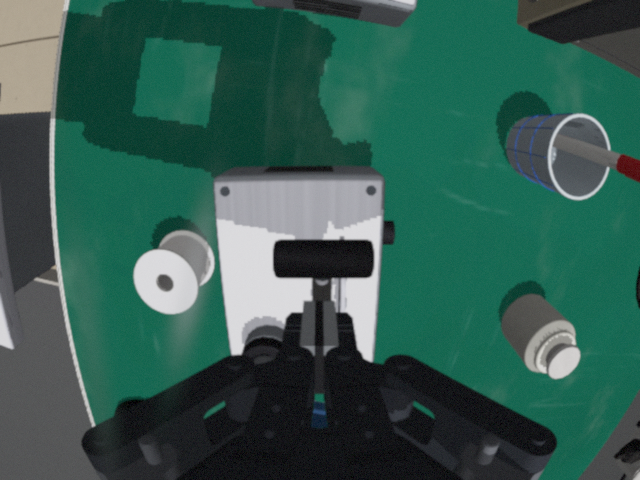

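View pics/t2.png

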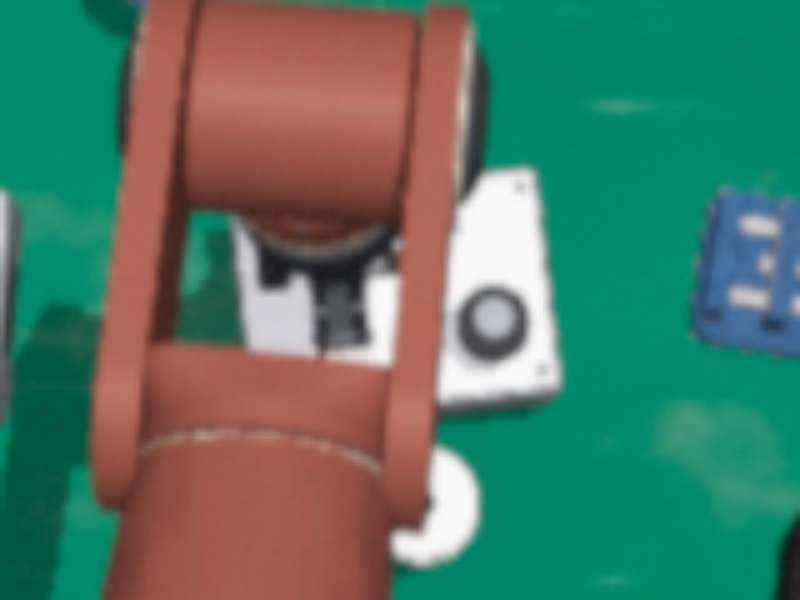

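```bash
cat > e.py <<'E'
from rig import manip
from h import *
import cv2
np.set_printoptions(precision=1,suppress=True)
def loc(p):
    d=np.array(p[:2])-O;c,s=np.cos(TH),np.sin(TH);return [c*d[0]+s*d[1],-s*d[0]+c*d[1]]
c=manip.calibration("wrist")
print("bar local",np.array(loc(onz(323,258,145,c))), "FL",np.array(loc(onz(216,180,60,c))),"BL",np.array(loc(onz(383,179,60,c))))
manip.movel(P(15,0,139),feed=100)
manip.movel(P(-5,-45,190),feed=150)
manip.movel(P(-22,-90,220),feed=150)
c=manip.calibration("wrist")
p,d=manip.capture("wrist"); cv2.imwrite("pics/w3.png",p); np.save("c3.npy",c["pose"])
for t in("bar_lever_top","bar_button_top","bar_console"):
    for k in manip.find_in("wrist",t)[:2]: print(t,np.array(k["centre"]),np.array(loc(k["centre"])),k["conf"])
print(manip.current_clock())
E
python3 e.py
```

```text
bar local [17.8 53.6] FL [-47.2  72. ] BL [55.  72.1]
bar_lever_top [507.8  68.7 145.7] [16.4 46.4] 0.82
bar_button_top [482.8 -27.5  98.4] [-21.7 -45.4] 0.6
bar_console [496.   25.   59.6] [-1.4  4.7] 0.92
10.8917
```

View pics/w3.png

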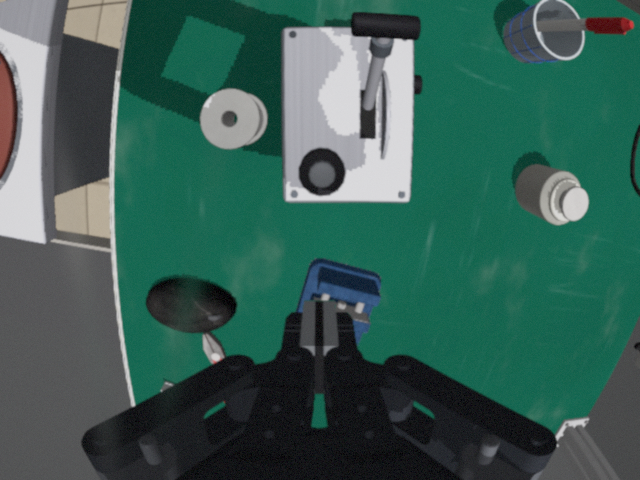

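```bash
cat > f.py <<'E'
from rig import manip
from h import *
import cv2
np.set_printoptions(precision=1,suppress=True)
def loc(p):
    d=np.array(p[:2])-O;c,s=np.cos(TH),np.sin(TH);return np.array([c*d[0]+s*d[1],-s*d[0]+c*d[1]])
c=manip.calibration("wrist")
print("bar",loc(onz(386,24,145,c)),"but",loc(onz(322,172,97,c)),onz(322,172,97,c))
print("corners",[loc(onz(*k,60,c)) for k in((283,29),(413,27),(411,202),(286,201))])
E
python3 f.py
```

```text
bar [17.2 52.7] but [-19.1 -43. ] [485.1 -24.8  97. ]
corners [array([-50. ,  70.5]), array([54.6, 75.6]), array([ 56.5, -72.2]), array([-48.6, -72.2])]
```

```bash
cat > g.py <<'E'
from rig import manip
from h import *
import cv2
np.set_printoptions(precision=1,suppress=True)
X=(-20.5,-44.2)
manip.movel(P(*X,190),feed=150)
manip.movel(P(*X,106),feed=100)
manip.sleep(.3)
f0=np.array(manip.current_force())
r=False
for z in (102,100,98,97,96,95,94,93,92,91,90,89,88):
    r=manip.movel(P(*X,z),feed=20,contact_N=12)
    f=np.array(manip.current_force())-f0
    print(z,r,np.array(manip.current_tool_pos()),f)
    if r or f[2]>13: break
c,d=manip.capture("wrist"); cv2.imwrite("pics/w4.png",c)
manip.sleep(.3); print(np.array(manip.current_tool_pos()),np.array(manip.current_force())-f0)
print(manip.current_clock())
E
python3 g.py
```

```text
102 False [483.6 -26.1 101.7] [-1.5  0.1  0. ]
100 False [483.8 -26.1  99.8] [-0.7 -0.3  0.3]
98 False [483.7 -26.1  97.8] [-1.3  0.3 -0.2]
97 False [483.9 -26.1  97.1] [-0.2 -0.  -0.4]
96 False [484.  -26.2  96.2] [-1.8 -0.2  1.1]
95 False [484.  -26.2  95.2] [-0.7 -0.4  1.9]
94 False [484.  -26.2  94.2] [-1.2 -0.6  2.9]
93 False [484.  -26.2  93.2] [-0.6 -0.2  3.3]
92 False [484.  -26.2  92.2] [-1.2  0.4  4.3]
91 False [484.  -26.2  91.2] [-0.6 -0.1  4.6]
90 False [484.1 -26.2  90.9] [-2.5 -0.4  8.5]
89 False [484.2 -26.2  90.8] [-5.4  0.8 14.2]
[484.2 -26.2  90.8] [-6.4  0.2 13.6]
16.15
```

View pics/w4.png

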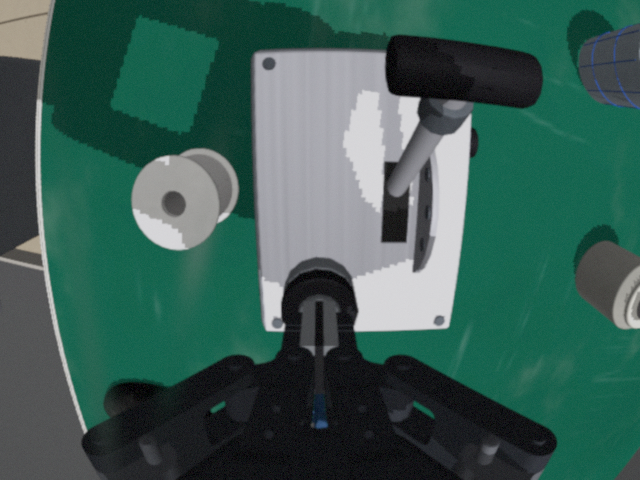

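Bottomed out at z≈91: a spring up to 4.6 N, then a stiff stop at about 14 N. In the picture the fingertip is on the button at (318,300), and the lever is still over, with its bar at (462,70). Next I retract and check.

```bash
cat > i.py <<'E'
from rig import manip
from h import *
import cv2
np.set_printoptions(precision=1,suppress=True)
X=(-20.5,-44.2)
manip.movel(P(*X,106),feed=40)
manip.movel(P(*X,200),feed=150)
manip.movel(P(-22,-90,220),feed=150)
p,d=manip.capture("wrist"); cv2.imwrite("pics/w5.png",p)
for t in("bar_lever_top","bar_button_top"):
    for k in manip.find_in("wrist",t)[:2]: print(t,np.array(k["centre"]),k["conf"])
a=cv2.imread("pics/w3.png"); print("diff",cv2.absdiff(a,p)[:300].max(2).__gt__(60).sum())
print(np.array(manip.current_force()),manip.current_clock())
E
python3 i.py
```

```text
bar_lever_top [508.8  69.5 146.8] 0.66
bar_button_top [479.3 -28.4  97. ] 0.97
diff 64
[0.1 0.7 0.3] 18.1333
```

View pics/w5.png

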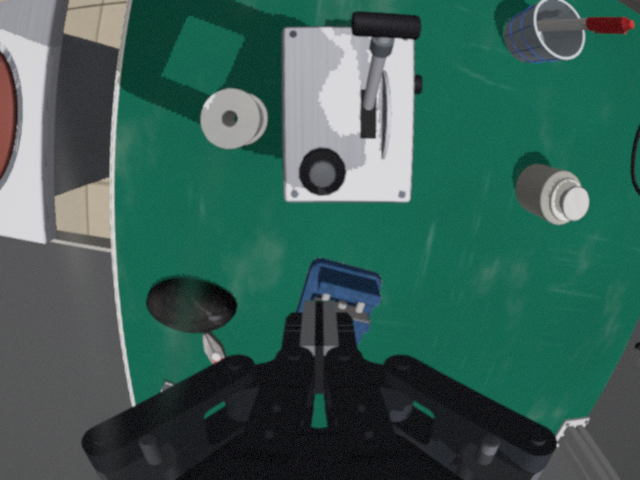

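The view matches the one from before the press: bar at (386,25), far stop, and button at (322,172), up. The console hasn't moved and the tool is clear.

```bash
python3 -c "
from rig import manip
manip.job_done(); print(manip.current_clock())"
```

```text
the job is handed in; nothing more can be done
the job is handed in; nothing more can be done
```

The fume extractor's crossbar lever is at the far stop (full speed). I then pressed its console's button fully down and let it come back up, and the job is handed in.

- **Lever:** I pushed the crossbar over with the shut fingertips. It measured about 53 mm to the console's +y, which is where the far stop should be, and it was still there after the button press.
- **Button:** It gave a spring force of about 4.6 N, then hit a hard stop at z ≈ 91 mm, 6 mm down, with about 14 N on the tool. It read 97 mm high again after release.
- **Console and surroundings:** The wrist pictures from before and after the press are nearly identical, and the console did not visibly move. I kept the tool clear of the ball-lever console and the loose things. I did not check those outside the wrist view again at the end.
- **Time and contact:** The clock read about 18 s of the 45 s allowed just before hand-in, and the tool was touching nothing.
- **Disagreements:** The top and wrist cameras differed by 4–5 mm in x on the console's position, so I used the mean. After the push, the network put the lever top about 6 mm short of my own measurement, probably because it reports only the surface it can see.

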